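# Hold the humidity reference cell on the cellar's transmitter

### The job

Check the cheese cellar's humidity transmitter: pick up the knurled aluminium reference cell, put it mouth down over the transmitter's upright stem, and turn it until the hidden keyways in its bore drop over the stem's pins. Then push it fully home against the sprung seal and finish while still holding it pressed down there. Leave the cheese, the jar and the brush where they are.

Things in the scene. Friction and masses are not known exactly. Their poses are not given: they have to be found in the camera images.
- cell: Reference cell, loose, 0.15 to 0.31 kg: round aluminium cap 54 mm in diameter (55 mm over its vertical knurling), 48 mm high, closed on top, standing on the bench mouth down. Origin: centre of its lower rim, z up. Bore 30 mm in diameter, 40 mm deep. Three equal keyways, 120 degrees apart, 12 mm wide, out to 20.5 mm from the axis, run the bore's whole length, open below.
- cell_top (a point): Centre of the cell's flat closed top, 48 mm above its lower rim. The keyways cannot be seen from outside and nothing marks where they lie, so the cell is turned by feel: 120 degrees of turn, either way, is sure to bring the keyways over the pins; well centred, within about 8 degrees of exact they drop.
- transmitter: Humidity transmitter, bolted to the bench at any yaw: a grey box 130 x 100 mm in plan, 40 mm high, with a small display. Its steel stem, 27.2 mm in diameter, stands upright. Origin: on the stem's axis at bench level, z up; the box reaches 45 mm to +x, 85 mm to -x and 50 mm to either side in y.
- stem_top (a point): Centre of the stem's end, 80 mm above the bench; the last 6.5 mm taper to 17 mm diameter. Three round pins, 5 mm thick, 120 degrees apart, reach 18.5 mm from the stem's axis, their tops 64 mm above the bench. With its keyways off the pins the cell rests on them, rim 64 mm above the bench; over the pins it goes down 14 mm more, to the seal.
- seal (a joint): Sprung black seal disc round the stem's foot, 56 mm in diameter, its top 50 mm above the bench when free. Value: how far it is pushed down, 0 free to 0.006 m at its hard stop (cell's rim then 44 mm above the bench). Spring: 5 N up at 0, 11 N at 0.006, so the cell's weight does not move it and it rises again if let go.
- cheese: Bystander: a small cheese wheel, 122 mm in diameter and 45 mm high; origin at the centre of its underside. To be left alone.
- jar: Bystander: a glass jar with a steel cap, 66 mm in diameter and 100 mm high; origin at the centre of its underside. To be left alone.
- brush: Bystander: a wooden rind brush lying on the bench, its origin on its underside near its middle, handle along its -x. To be left alone.
Mind the look-alikes: they are no part of the job. There is more than one size of the transmitter; the job needs the smallest.

How it is judged:
On the way, in this order (a step that is already met when the one before it is completed fails the run):
1. the cell is lifted off the bench in the gripper (height (world z) of cell above 0.03 m and contact force between the fingers and cell above 1 N), for 0.1 s.
2. the cell is over the stem, its rim below the stem's end but not yet past the pins (horizontal distance between cell and stem_top below 0.005 m and angle between cell's own z axis and vertical below 0.15 rad and z of cell in the frame of transmitter between 0.058 and 0.078 m).
3. the keyways have dropped over the pins (horizontal distance between cell and stem_top below 0.004 m and z of cell in the frame of transmitter below 0.055 m and angle between cell's own z axis and vertical below 0.12 rad).
At the end, for the whole second after the job is handed in: Through the last second the cell is over the stem (axes within 4 mm, tilt under 0.1 rad) with its keyways over the pins, its rim less than 47 mm above the bench and the seal pushed down more than 4.2 mm, at rest, held there by the gripper's fingers (more than 2 N on the cell) (value of joint seal above 0.0042 m and horizontal distance between cell and stem_top below 0.004 m and z of cell in the frame of transmitter below 0.047 m and angle between cell's own z axis and vertical below 0.1 rad and linear speed of cell below 0.02 m/s and contact force between the fingers and cell above 2 N); the arm keeps its last pose, push and grip.
It fails at once if the cheese, the jar or the brush is moved more than 30 mm (distance of any of cheese, jar, brush from where it was at the start of the episode above 0.03 m).
It also fails if it takes over 72 s, if anything falls off the work surface, if the arm or the gripper's body presses on something with over 40 N, if the wrist force passes 120 N, or if a joint passes its speed limit or range.

### The arm

A 6-joint arm with a two-finger parallel gripper is mounted at the origin on the work surface. World frame = base frame: x ahead of the robot, y to its left, z up, the work surface at z = 0. Lengths are in m, angles in rad, forces in N, time in s.
With the tool pointing down it reaches from about 0.375 to 0.975 m from the base axis. Payload 3.8 kg.
Tool frame: the origin (TCP) lies on the centre line of the jaws, within the pads' length; the fingertips stand 17 mm ahead of it and the grasp point (between the pads) lies 2 mm behind it (bot.tip_extent is the distance from the TCP to the fingertips, in m); z points along the fingers, y is the line along which they close (so a half turn about z gives the same grasp; the last joint's range is limited). The gripper opens to 85 mm and grips with 20 to 120 N. Pads are 22 mm wide; open, the fingers measure 114 mm over their backs; the gripper's body (76 mm by 85 mm) begins 54 mm behind the grasp point. The pads swing forward as they close: fully open they stand 13 mm farther back than shut.
Start: joints at [1.289, 0.264, 1.604, -0, 1.274, -0.037], TCP at [0.164, 0.655, 0.248] pointing down, gripper open.
Joint ranges: [-2.63, 2.63], [-0.94, 2.18], [0.31, 2.57], [-1.31, 4.45], [0, 2.66], [-2.55, 2.55]. Speed limits (rad/s): [2.57, 2.57, 3.14, 3.14, 3.14, 3.14].

### API

Orientations are given as a rotation vector (axis times angle).
In Python, from workcell import readout, read_camera, finish_job, bot gives the robot as it stands.
- The arm moves only by the tool jog_arm, never from a script. Its argument "deltas" is one flat list of numbers, 7 for each row, row after row: the shift along the tool's x, y, z in m, then the turn, a rotation vector about the tool's x, y, z in degrees, then the gripper command: -1 is shut, 1 is fully open, values between are in proportion. A call has 1 to 8 rows; each row is the pose to reach, as a shift and turn from the pose commanded when the call began, along the tool's axes at that moment; what a row does not reach only later rows make up. A row lasts 1/10 s, in which the tool goes at most 50 mm and 8.59 degrees, less where a joint would pass 70% of its speed; a pose out of reach is approached as far as the arm can. A call with a gripper value outside its range is refused whole. The fingers move at their own pace and stop on an object; "squeeze" is the grip in N (left out, the last holds). Time passes only in rows, so rows that repeat a pose let the fingers close. It gives the time, the measured TCP pose, the force, the opening and the grip force at its end, in the units of the state.
- readout.read_state(): the state, without advancing time (a new reading comes with each control period).
- read_camera(name): name is "scene" or "top" or "wrist"; returns a dict with "color" (480x640x3 uint8, blue, green, red), "fx", "fy", "cx", "cy" (pixels), "origin" and "attitude" of the camera in the world. Camera axes: x right, y down, z forward; pixel columns grow to the right and rows downward; lengths in m; the calibration is good to about 2 mm. The wrist camera is an equidistant fisheye: a pixel r from the principal point sees the ray r / f radians off the axis. A picture is of the moment at which its call begins. There is no depth.
- finish_job(): hands the job in; it is judged then, once.
The state is a dict: "time": time; "q": joint angles; "joint_vel": joint speeds; "joint_torque": joint torques, N m; "tool_pos": TCP position; "tcp_rot": TCP orientation; "wrist_force": force on the tool from outside, world axes, zero at the start; "torque": the same for the moment, N m; "width": opening from 0.0 (shut) to 1.0 (fully open); "grip_force": force on a finger pad.
Only numpy, scipy, OpenCV 4.12 (cv2) and the standard library are available. Lean on these libraries where they do the work, as an engineer would, in place of code of your own. Each camera call takes 0.05 s, during which the arm holds its last target. There are 200 camera calls.

## Working session

There is one attempt and no reset: what is moved stays moved. The work goes in short steps, Python scripts to look and compute and a tool call to move; the robot and the scene stay as the last step left them, time stands still between calls to the robot, and variables do not carry over. Pictures are saved under pics/ and viewed, at most 10 in all, crops included, and the job is handed in when it is done.

Besides the shell and the picture viewer there is one more tool, called after "Call:" as name(argument=value, ...) on one line, values as JSON. jog_arm: Moves the arm, as the interface text tells. Its arguments: {"type":"object","properties":{"deltas":{"type":"array"},"squeeze":{"type":"number"}},"required":["deltas"]}

```bash
mkdir -p pics
cat > h.py <<'E'
import numpy as np, cv2
from scipy.spatial.transform import Rotation as R
from workcell import readout, read_camera, finish_job, bot
def rot(a):
    a=np.array(a,float)
    return a if a.shape==(3,3) else (R.from_rotvec(a).as_matrix() if a.size==3 else R.from_quat(a).as_matrix())
def ray(c,u,v,fish=False):
    x=(u-c["cx"])/c["fx"]; y=(v-c["cy"])/c["fy"]
    if fish:
        r=np.hypot(x,y); d=np.array([x/r*np.sin(r),y/r*np.sin(r),np.cos(r)]) if r>0 else np.array([0,0,1.])
    else: d=np.array([x,y,1.])
    return np.array(c["origin"]), rot(c["attitude"])@d
def plane(c,u,v,z,fish=False):
    o,d=ray(c,u,v,fish); return o+d*(z-o[2])/d[2]
E
python3 - <<'E'
from h import *
for n in ("top","scene"):
    c=read_camera(n); cv2.imwrite(f"pics/{n}0.png",c["color"]); print(n,{k:np.round(v,3).tolist() for k,v in c.items() if k!="color"})
print(readout.read_state())
E
```

```text
top {'fx': 564.317, 'fy': 564.317, 'cx': 317.23, 'cy': 243.173, 'origin': [0.375, 0.088, 1.128], 'attitude': [-2.154, 2.148, -0.092]}
scene {'fx': 472.995, 'fy': 472.995, 'cx': 318.553, 'cy': 245.359, 'origin': [0.905, -0.637, 0.643], 'attitude': [-2.117, -0.529, 0.261]}
{'time': 0.1, 'q': array([ 1.28908941e+00,  2.64700802e-01,  1.60524039e+00,  1.32020580e-05,
        1.27367641e+00, -3.68839055e-02]), 'joint_vel': array([-0.00022059, -0.00181291, -0.00370682,  0.00094873, -0.00090277,
       -0.00277369]), 'joint_torque': array([ 2.05971955e-03, -5.16700888e+01, -3.68593562e+01, -2.25071716e-05,
        6.23911241e-03,  2.32006840e-05]), 'tool_pos': array([0.16342486, 0.65428069, 0.24706939]), 'tcp_rot': array([-0.38357248, -3.11775085,  0.00313703]), 'wrist_force': array([-0.23233359,  0.81204861,  0.2982656 ]), 'torque': array([-0.06306172, -0.05662679, -0.06375751]), 'grip_force': 0.0, 'width': 0.9967936525420904}
```

View pics/top0.png

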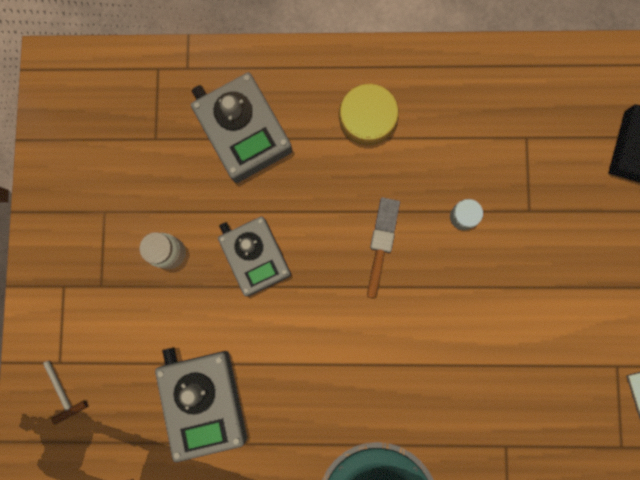

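View pics/scene0.png

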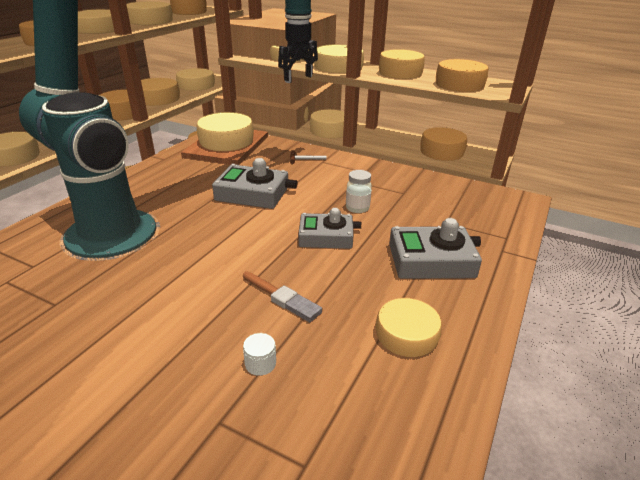

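The top view shows the cell at (468,214), a round, light aluminium cap. It could be confused with the jar at (162,250) or the cheese at (369,113). There are three transmitters, at (233,110), (247,245) and (194,392), and the middle one looks the smallest. The brush is at (380,250). Next I measure these and make one close crop.

Run:
```python
from h import *
c=read_camera("top"); im=c["color"]; s=read_camera("scene")
a=cv2.resize(im[185:245,435:505],None,fx=5,fy=5,interpolation=3); b=cv2.resize(im[205:305,205:305],None,fx=4,fy=4,interpolation=3)
sc=cv2.resize(s["color"][325:385,230:290],None,fx=5,fy=5,interpolation=3); sd=cv2.resize(s["color"][195:255,290:365],None,fx=4,fy=4,interpolation=3)
out=np.zeros((600,800,3),np.uint8)
for p,y,x in((a,0,0),(b,0,380),(sc,300,0)): 
    p=p[:600-y,:800-x]; out[y:y+p.shape[0],x:x+p.shape[1]]=p
p=sd[:200]; out[400:400+p.shape[0],400:400+p.shape[1]]=p
cv2.imwrite("pics/crop.png",out)
hsv=cv2.cvtColor(im,cv2.COLOR_BGR2HSV)
# cell: low saturation bright
m=((hsv[...,1]<70)&(hsv[...,2]>90)).astype(np.uint8)
w=np.zeros_like(m); w[190:240,440:500]=1
cs,_=cv2.findContours(m*w,0,2); k=max(cs,key=cv2.contourArea); (u,v),r=cv2.minEnclosingCircle(k)
print("cell px",u,v,r,plane(c,u,v,.048),"diam",2*r/c["fx"]*(1.128-.048))
# boxes: low-sat
g=((hsv[...,1]<80)).astype(np.uint8)
for (x0,x1,y0,y1) in((180,300,60,190),(210,300,205,305),(145,255,340,470)):
    w=np.zeros_like(m); w[y0:y1,x0:x1]=1
    gr=cv2.inRange(hsv,(45,100,60),(75,255,255))*w
    M=cv2.moments(gr,True); gu,gv=M["m10"]/M["m00"],M["m01"]/M["m00"]
    cs,_=cv2.findContours(g*w,0,2); k=max(cs,key=cv2.contourArea); rc=cv2.minAreaRect(k)
    d=w*(hsv[...,2]<60); cs,_=cv2.findContours(d.astype(np.uint8),0,2); k=max(cs,key=cv2.contourArea); e=cv2.minEnclosingCircle(k)
    print("box",rc,"size",np.array(rc[1])/c["fx"]*1.088,"disp",plane(c,gu,gv,.04)[:2],"seal",e,plane(c,*e[0],.05)[:2],"d",2*e[1]/c["fx"]*1.078)
for q in((247,245),(162,248),(369,113),(380,240)): print(q,plane(c,*q,.08)[:2])
```

```text
cell px 467.7124938964844 212.80499267578125 14.890731811523438 [ 0.55595059 -0.17268625  0.048     ] diam 0.05699630884904116
box ((238.81373596191406, 122.28889465332031), (102.8656234741211, 68.35474395751953), 60.461219787597656) size [0.19832438 0.13178758] disp [0.69260786 0.24706881] seal ((232.30418395996094, 111.3536148071289), 18.801969528198242) [0.75924365 0.28624755] d 0.07183383274371966
box ((251.91790771484375, 252.03834533691406), (75.15278625488281, 51.16913986206055), 64.98310852050781) size [0.14489417 0.09865383] disp [0.4397921  0.22499236] seal ((248.38461303710938, 246.0), 13.761595726013184) [0.49082643 0.2493968 ] d 0.05257684117541749
box ((198.72642517089844, 399.6201477050781), (110.98587036132812, 76.90098571777344), 77.59258270263672) size [0.21398017 0.14826469] disp [0.13435514 0.32930837] seal ((193.9166717529297, 393.04998779296875), 20.71182632446289) [0.213051  0.3469819] d 0.07913053288258419
(247, 245) [0.48948849 0.24754209]
(162, 248) [0.48356702 0.40788459]
(369, 113) [0.74400773 0.01784195]
(380, 240) [ 0.49924846 -0.00119325]
```

View pics/crop.png

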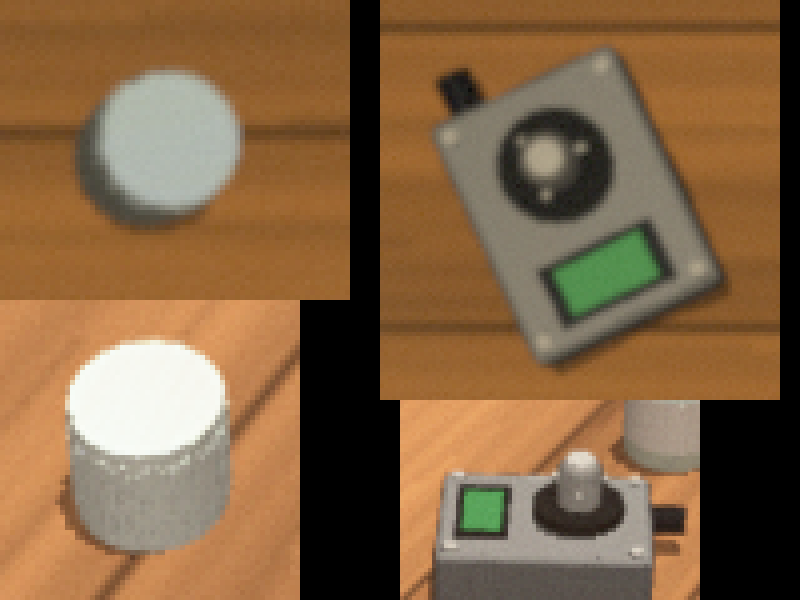

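The crop confirms the knurled cap as the cell, measured at about 55 mm at (0.556,-0.174). The middle transmitter is about 130x100 mm with a 56 mm seal, which matches the smallest size, and its stem is at about (0.491,0.2495). Now I travel to a point above the cell.

Call:
jog_arm(deltas=[-0.58,-0.709,0.05,0,0,91,1,-0.58,-0.709,0.05,0,0,91,1,-0.58,-0.709,0.05,0,0,91,1,-0.58,-0.709,0.05,0,0,91,1,-0.58,-0.709,0.05,0,0,91,1,-0.58,-0.709,0.05,0,0,91,1,-0.58,-0.709,0.05,0,0,91,1,-0.58,-0.709,0.05,0,0,91,1], squeeze=60)

```text
time: 1.0
tool_pos: [0.3343, 0.2918, 0.2264]
tcp_rot: [2.083, 2.351, 0.001]
wrist_force: [1.3, -0.2, 0.5]
width: 1.001
grip_force: 0.0
```

```bash
cat >> h.py <<'E'
def go(t,yaw=None):
    s=readout.read_state(); T=R.from_rotvec(s["tcp_rot"]).as_matrix()
    print("t",s["time"],"pos",s["tool_pos"].round(4),"q",s["q"].round(3),"F",s["wrist_force"].round(1),"w",round(s["width"],3),"g",round(s["grip_force"],1))
    print("ztool",T[:,2].round(4),"ytool bearing",np.degrees(np.arctan2(T[1,1],T[0,1])).round(1),"tool delta",(T.T@(np.array(t)-s["tool_pos"])).round(4))
E
python3 -c "
from h import *; go([.556,-.174,.2])"
```

```text
t 1.0 pos [0.3343 0.2918 0.2264] q [ 0.662 -0.171  2.099 -0.     1.213  0.541] F [ 1.3 -0.2  0.5] w 1.001 g 0.0
ztool [ 6.e-04  3.e-04 -1.e+00] ytool bearing 6.9 tool delta [-0.4891  0.164   0.0264]
```

Call:
jog_arm(deltas=[-0.489,0.164,0.026,0,0,22,1,-0.489,0.164,0.026,0,0,22,1,-0.489,0.164,0.026,0,0,22,1,-0.489,0.164,0.026,0,0,22,1,-0.489,0.164,0.026,0,0,22,1,-0.489,0.164,0.026,0,0,22,1,-0.489,0.164,0.026,0,0,22,1,-0.489,0.164,0.026,0,0,22,1])

```text
time: 1.8
tool_pos: [0.5081, -0.0683, 0.2063]
tcp_rot: [2.489, 1.916, 0.001]
wrist_force: [0.1, 0.9, 0.9]
width: 0.998
grip_force: 0.0
```

Call:
jog_arm(deltas=[-0.1,0.034,0.006,0,0,0,1,-0.1,0.034,0.006,0,0,0,1,-0.1,0.034,0.006,0,0,0,1,-0.1,0.034,0.006,0,0,0,1])

```text
time: 2.2
tool_pos: [0.5146, -0.1729, 0.1999]
tcp_rot: [-2.491, -1.912, 0.001]
wrist_force: [-0.4, -0.7, 0.2]
width: 0.996
grip_force: 0.0
```

Run:
```python
from h import *
go([.556,-.174,.15]); c=read_camera("wrist"); cv2.imwrite("pics/w1.png",c["color"]); print({k:np.round(v,3).tolist() for k,v in c.items() if k!="color"})
```

```text
t 2.2 pos [ 0.5146 -0.1729  0.1999] q [-0.37   0.052  1.94   0.     1.151 -0.109] F [-0.4 -0.7  0.2] w 0.996 g 0.0
ztool [-9.e-04  6.e-04 -1.e+00] ytool bearing -15.0 tool delta [0.0096 0.0403 0.0498]
{'fx': 371.648, 'fy': 371.648, 'cx': 316.135, 'cy': 240.609, 'origin': [0.532, -0.108, 0.325], 'attitude': [2.853, -0.374, -0.052]}
```

View pics/w1.png

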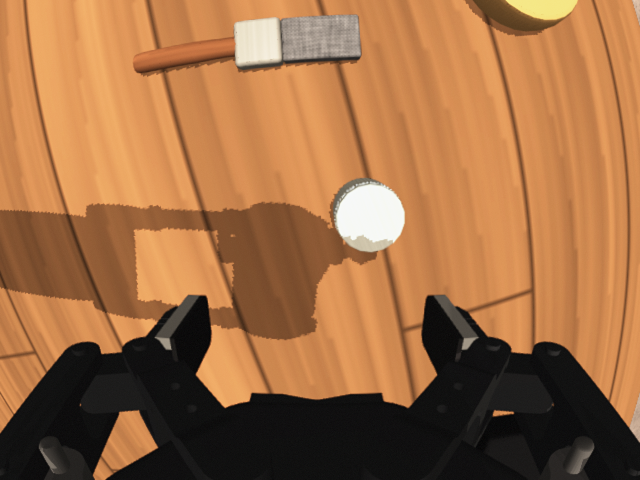

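The wrist view shows the cell's flat top at about (370,216), between the jaws and ahead of them, with the brush well clear at the top.

```bash
cat > cell.py <<'E'
from h import *
c=read_camera("wrist"); im=c["color"]; hsv=cv2.cvtColor(im,cv2.COLOR_BGR2HSV)
m=((hsv[...,1]<45)&(hsv[...,2]>150)).astype(np.uint8); m[:120]=0; m[300:]=0
k=max(cv2.findContours(m,0,2)[0],key=cv2.contourArea)
P=np.array([plane(c,*p[0],.048,True)[:2] for p in cv2.convexHull(k)],np.float32)
e=cv2.minEnclosingCircle(P); print("cell",e,"ellipse",cv2.fitEllipse(P)); go([*e[0],.1])
E
python3 cell.py
```

```text
cell ((0.5566820502281189, -0.17317081987857819), 0.027834398671984673) ellipse ((0.5568327307701111, -0.17286771535873413), (0.052783455699682236, 0.055265627801418304), 29.173799514770508)
t 2.3 pos [ 0.5147 -0.1707  0.2001] q [-3.670e-01  5.000e-02  1.941e+00  1.000e-03  1.151e+00 -1.090e-01] F [ 0.  -0.7 -0.1] w 0.998 g 0.0
ztool [-6.e-04  9.e-04 -1.e+00] ytool bearing -14.8 tool delta [0.0083 0.0413 0.1001]
```

Call:
jog_arm(deltas=[0.008,0.041,0.05,0,0,0,1,0.008,0.041,0.1,0,0,0,1,0.008,0.041,0.1,0,0,0,1,0.008,0.041,0.1,0,0,0,1,0.008,0.041,0.1,0,0,0,1])

```text
time: 2.8
tool_pos: [0.5572, -0.1734, 0.1016]
tcp_rot: [2.487, 1.919, 0.001]
wrist_force: [-0.2, 0.8, -0.0]
width: 1.001
grip_force: 0.0
```

```bash
python3 -c "
from h import *; go([.5567,-.1732,.029]); go([.5567,-.1732,.029])"; python3 cell.py
```

```text
t 2.8 pos [ 0.5572 -0.1734  0.1016] q [-0.344  0.226  1.94   0.     0.975 -0.088] F [-0.2  0.8 -0. ] w 1.001 g 0.0
ztool [ 1.e-03 -3.e-04 -1.e+00] ytool bearing -14.7 tool delta [ 0.0001 -0.0006  0.0726]
t 2.8 pos [ 0.5572 -0.1734  0.1016] q [-0.344  0.226  1.94   0.     0.975 -0.088] F [-0.2  0.8 -0. ] w 1.001 g 0.0
ztool [ 1.e-03 -3.e-04 -1.e+00] ytool bearing -14.7 tool delta [ 0.0001 -0.0006  0.0726]
cell ((0.5579649806022644, -0.17214547097682953), 0.02698471024632454) ellipse ((0.5581144690513611, -0.17340436577796936), (0.05032189190387726, 0.05384614318609238), 112.00838470458984)
t 2.85 pos [ 0.5579 -0.174   0.1027] q [-0.345  0.225  1.939  0.     0.975 -0.088] F [0.9 0.1 0.7] w 1.001 g 0.0
ztool [ 0.0031 -0.0011 -1.    ] ytool bearing -14.7 tool delta [ 0.0018 -0.0004  0.0027]
```

Call:
jog_arm(deltas=[0,0,0.04,0,0,0,1,0,0,0.073,0,0,0,1,0,0,0.073,0,0,0,1,0,0,0.073,0,0,0,-1,0,0,0.073,0,0,0,-1,0,0,0.073,0,0,0,-1,0,0,0.073,0,0,0,-1,0,0,0.073,0,0,0,-1], squeeze=60)

```text
time: 3.65
tool_pos: [0.5592, -0.1752, 0.0309]
tcp_rot: [2.485, 1.914, 0.005]
wrist_force: [-0.4, 1.4, 6.4]
width: 0.618
grip_force: 64.0
```

Call:
jog_arm(deltas=[0,0,0,0,0,0,-1,0,0,0,0,0,0,-1,0,0,0,0,0,0,-1,0,0,0,0,0,0,-1])

```text
time: 4.05
tool_pos: [0.5593, -0.1752, 0.0309]
tcp_rot: [2.485, 1.914, 0.005]
wrist_force: [-0.3, -0.1, 7.4]
width: 0.618
grip_force: 64.0
```

Call:
jog_arm(deltas=[0,0,-0.03,0,0,0,-1,0,0,-0.06,0,0,0,-1,0,0,-0.1,0,0,0,-1,0,0,-0.13,0,0,0,-1,0,0,-0.13,0,0,0,-1,0,0,-0.13,0,0,0,-1])

```text
time: 4.65
tool_pos: [0.5574, -0.1745, 0.1589]
tcp_rot: [2.487, 1.915, 0.003]
wrist_force: [-0.7, -0.1, -2.1]
width: 0.621
grip_force: 64.3
```

```bash
python3 -c "
from h import *; go([.491,.2495,.16])"
```

```text
t 4.65 pos [ 0.5574 -0.1745  0.1589] q [-0.346  0.164  1.897  0.     1.078 -0.088] F [-0.7 -0.1 -2.1] w 0.621 g 64.3
ztool [ 0.003  -0.0011 -1.    ] ytool bearing -14.8 tool delta [ 0.393  -0.1724 -0.0018]
```

Call:
jog_arm(deltas=[0.33,-0.172,-0.01,0,0,0,-1,0.33,-0.172,-0.01,0,0,0,-1,0.33,-0.172,-0.01,0,0,0,-1,0.33,-0.172,-0.01,0,0,0,-1,0.33,-0.172,-0.01,0,0,0,-1,0.33,-0.172,-0.01,0,0,0,-1,0.33,-0.172,-0.01,0,0,0,-1,0.33,-0.172,-0.01,0,0,0,-1])

```text
time: 5.45
tool_pos: [0.4717, 0.1916, 0.1651]
tcp_rot: [-2.484, -1.919, 0.005]
wrist_force: [0.2, 0.5, -1.2]
width: 0.614
grip_force: 64.3
```

Call:
jog_arm(deltas=[0,0,0,0,0,0,-1,0,0,0,0,0,0,-1,0,0,0,0,0,0,-1])

```text
time: 5.75
tool_pos: [0.474, 0.1876, 0.166]
tcp_rot: [-2.489, -1.916, 0.004]
wrist_force: [0.4, -0.2, -2.7]
width: 0.622
grip_force: 64.2
```

Run:
```python
from h import *
go([.491,.2495,.16])
c=read_camera("wrist"); im=c["color"]; cv2.imwrite("pics/w2.png",im)
```

```text
t 5.75 pos [0.474  0.1876 0.166 ] q [ 3.280e-01  2.100e-02  2.039e+00 -1.000e-03  1.085e+00  5.870e-01] F [ 0.4 -0.2 -2.7] w 0.622 g 64.2
ztool [-0.0021 -0.0013 -1.    ] ytool bearing -14.8 tool delta [0.0642 0.0007 0.0059]
```

View pics/w2.png

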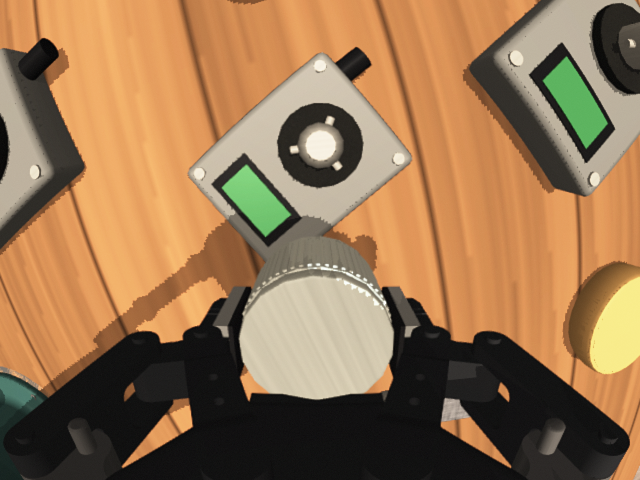

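The wrist view shows the stem and seal centred at about (320,145), and the held cell's top at about (317,337). I measure both in this same view so the camera bias largely cancels.

```bash
cat > stem.py <<'E'
from h import *
c=read_camera("wrist"); im=c["color"]; g=cv2.cvtColor(im,cv2.COLOR_BGR2GRAY); hsv=cv2.cvtColor(im,cv2.COLOR_BGR2HSV)
s=readout.read_state()
w=np.zeros_like(g); w[90:200,262:375]=1
k=max(cv2.findContours(((g<75)*w).astype(np.uint8),0,2)[0],key=cv2.contourArea)
P=np.array([plane(c,*p[0],.05,True)[:2] for p in cv2.convexHull(k)],np.float32)
e=cv2.minEnclosingCircle(P); print("seal",e,cv2.fitEllipse(P))
w[:]=0; w[120:172,295:345]=1
k=max(cv2.findContours((((g>225)&(w>0))).astype(np.uint8),0,2)[0],key=cv2.contourArea)
(u,v),r=cv2.minEnclosingCircle(k); print("stem px",u,v,r,plane(c,u,v,.08,True),"r",r*.2/371)
zt=s["tool_pos"][2]-.031+.048
# cell top lower boundary / ellipse via mask
m=((hsv[...,1]<60)&(g>110)).astype(np.uint8); m[:262]=0; m[402:]=0; m[:,:238]=0; m[:,396:]=0
k=max(cv2.findContours(m,0,2)[0],key=cv2.contourArea)
P=np.array([plane(c,*p[0],zt,True)[:2] for p in k if p[0][1]<395 and p[0][1]>270],np.float32)
print("celltop",cv2.minEnclosingCircle(P),cv2.fitEllipse(P))
go([.491,.2495,.16])
E
python3 stem.py
```

```text
seal ((0.4926830232143402, 0.2498660534620285), 0.027580849826335907) ((0.49260392785072327, 0.24993158876895905), (0.054268814623355865, 0.05467810854315758), 136.99691772460938)
stem px 319.4200134277344 145.08399963378906 14.728272438049316 [0.4926354  0.25006224 0.08      ] r 0.00793976950838238
celltop ((0.47555792331695557, 0.19173678755760193), 0.02926471270620823) ((0.4753146171569824, 0.1908031702041626), (0.0518040731549263, 0.056354645639657974), 153.70106506347656)
t 5.85 pos [0.4745 0.1875 0.1666] q [ 0.328  0.02   2.038 -0.     1.085  0.587] F [ 0.3 -0.7 -2.1] w 0.624 g 64.2
ztool [-1.2e-03 -7.0e-04 -1.0e+00] ytool bearing -14.9 tool delta [0.0642 0.0001 0.0066]
```

Call:
jog_arm(deltas=[0.03,0.001,0,0,0,0,-1,0.0625,0.002,0,0,0,0,-1,0.0625,0.002,0.02,0,0,0,-1,0.0625,0.002,0.04,0,0,0,-1,0.0625,0.002,0.046,0,0,0,-1,0.0625,0.002,0.046,0,0,0,-1,0.0625,0.002,0.046,0,0,0,-1])

```text
time: 6.55
tool_pos: [0.4931, 0.2482, 0.122]
tcp_rot: [2.49, 1.916, 0.001]
wrist_force: [0.1, 0.8, -2.1]
width: 0.614
grip_force: 64.2
```

Run:
```python
from h import *
go([.4920,.2476,.11])
s=read_camera("scene"); t=read_camera("top")
a=cv2.resize(s["color"][140:250,270:390],None,fx=4,fy=4,interpolation=3);b=cv2.resize(t["color"][200:300,200:280],None,fx=4,fy=4,interpolation=3)
o=np.zeros((440,800,3),np.uint8);o[:440,:480]=a;o[:400,480:]=b;cv2.imwrite("pics/s2.png",o)
```

```text
t 6.55 pos [0.4931 0.2482 0.122 ] q [ 0.421  0.146  1.992 -0.     1.002  0.68 ] F [ 0.1  0.8 -2.1] w 0.614 g 64.2
ztool [ 7.e-04  3.e-04 -1.e+00] ytool bearing -14.8 tool delta [-0.0009 -0.0009  0.012 ]
```

View pics/s2.png

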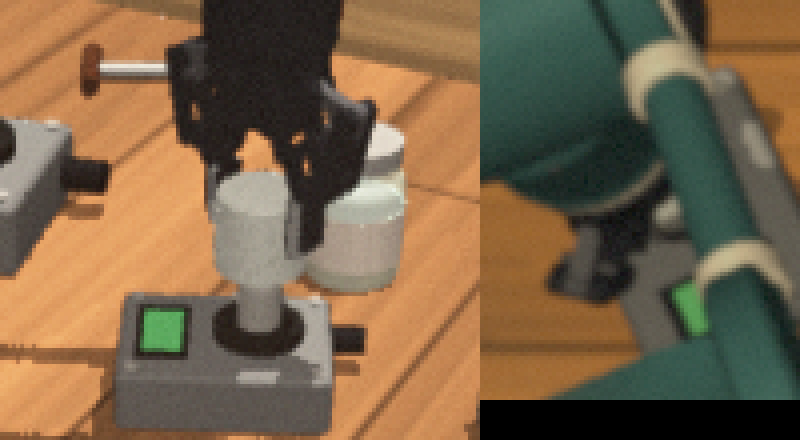

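The scene crop shows the cell directly over the stem, with both axes at about column 260 of the crop. I lower it gently.

Call:
jog_arm(deltas=[0,0,0.006,0,0,0,-1,0,0,0.012,0,0,0,-1,0,0,0.016,0,0,0,-1,0,0,0.02,0,0,0,-1,0,0,0.02,0,0,0,-1,0,0,0.02,0,0,0,-1])

```text
time: 7.25
tool_pos: [0.4922, 0.2488, 0.1011]
tcp_rot: [-2.488, -1.917, 0.001]
wrist_force: [0.2, 1.3, -2.6]
width: 0.618
grip_force: 64.3
```

```bash
python3 -c "
from h import *; go([.492,.2476,.095]); print(readout.read_state()['torque'])"
```

```text
t 7.25 pos [0.4922 0.2488 0.1011] q [0.423 0.171 2.008 0.    0.963 0.68 ] F [ 0.2  1.3 -2.6] w 0.618 g 64.3
ztool [-6.e-04  1.e-04 -1.e+00] ytool bearing -14.8 tool delta [-0.0012  0.0001  0.0061]
[ 0.2019371   0.03325205 -0.0680462 ]
```

Call:
jog_arm(deltas=[0,0,0.003,0,0,0,-1,0,0,0.005,0,0,0,-1,0,0,0.007,0,0,0,-1,0,0,0.008,0,0,0,-1,0,0,0.008,0,0,0,-1,0,0,0.008,0,0,0,-1])

```text
time: 7.85
tool_pos: [0.4927, 0.2488, 0.0941]
tcp_rot: [2.489, 1.917, 0.001]
wrist_force: [-2.8, 0.6, 4.9]
width: 0.618
grip_force: 65.0
```

```bash
python3 -c "
from h import *; go([.492,.2476,.095]); print(readout.read_state()['torque'])"
```

```text
t 7.85 pos [0.4927 0.2488 0.0941] q [0.422 0.18  2.012 0.    0.949 0.68 ] F [-2.8  0.6  4.9] w 0.618 g 65.0
ztool [ 6.e-04  4.e-04 -1.e+00] ytool bearing -14.8 tool delta [-0.0014 -0.0004 -0.0009]
[0.19355916 0.29835313 0.02811682]
```

The cell is resting on the pins under light contact. Now I turn it in the negative direction, away from the q6 limit, with a slight compensation for the cell sitting about 1.5 mm ahead of the TCP.

Call:
jog_arm(deltas=[0,0.0001,0.001,0,0,-4,-1,0,0.0002,0.001,0,0,-8,-1,0,0.0003,0.001,0,0,-12,-1,0.0001,0.0004,0.001,0,0,-16,-1,0.0001,0.0005,0.001,0,0,-20,-1,0.0002,0.0006,0.001,0,0,-24,-1,0.0002,0.0007,0.001,0,0,-28,-1,0.0002,0.0007,0.001,0,0,-28,-1])

```text
time: 8.65
tool_pos: [0.4933, 0.2495, 0.0919]
tcp_rot: [-1.951, -2.462, -0.003]
wrist_force: [-0.2, 4.6, -3.5]
width: 0.62
grip_force: 64.2
```

```bash
python3 -c "
from h import *; go([.492,.2476,.095]); print(readout.read_state()['torque'])"
```

```text
t 8.65 pos [0.4933 0.2495 0.0919] q [4.220e-01 1.840e-01 2.012e+00 2.000e-03 9.440e-01 1.910e-01] F [-0.2  4.6 -3.5] w 0.62 g 64.2
ztool [ 4.0e-04  1.7e-03 -1.0e+00] ytool bearing 13.2 tool delta [-0.0016 -0.0017 -0.0031]
[ 0.97467514 -0.10011271 -0.1090704 ]
```

The vertical contact force has vanished, so the keyways have probably dropped. I lower a little to check.

Call:
jog_arm(deltas=[0,0,0.001,0,0,0,-1,0,0,0.002,0,0,0,-1,0,0,0.003,0,0,0,-1,0,0,0.004,0,0,0,-1,0,0,0.004,0,0,0,-1,0,0,0.004,0,0,0,-1])

```text
time: 9.25
tool_pos: [0.4934, 0.2496, 0.0888]
tcp_rot: [-1.953, -2.46, -0.003]
wrist_force: [-0.5, 6.5, 0.9]
width: 0.617
grip_force: 64.7
```

```bash
python3 -c "
from h import *; go([.492,.2476,.095]); print(readout.read_state()['torque'])"
```

```text
t 9.25 pos [0.4934 0.2496 0.0888] q [4.220e-01 1.880e-01 2.014e+00 2.000e-03 9.380e-01 1.930e-01] F [-0.5  6.5  0.9] w 0.617 g 64.7
ztool [ 7.0e-04  1.7e-03 -1.0e+00] ytool bearing 13.1 tool delta [-0.0016 -0.0018 -0.0062]
[ 1.01753992  0.25954754 -0.16067497]
```

The cell is past the pins with its rim at about 58 mm. I relieve the sideways force with +1 mm in x and continue down.

Call:
jog_arm(deltas=[0.001,0,0.001,0,0,0,-1,0.001,0,0.003,0,0,0,-1,0.001,0,0.005,0,0,0,-1,0.001,0,0.007,0,0,0,-1,0.001,0,0.007,0,0,0,-1,0.001,0,0.007,0,0,0,-1])

```text
time: 9.85
tool_pos: [0.493, 0.2498, 0.081]
tcp_rot: [-1.951, -2.462, -0.001]
wrist_force: [-0.2, 4.6, -1.4]
width: 0.617
grip_force: 64.3
```

```bash
python3 -c "
from h import *; go([.492,.2476,.0745]); print(readout.read_state()['torque'])"
```

```text
t 9.85 pos [0.493  0.2498 0.081 ] q [0.424 0.198 2.019 0.    0.924 0.193] F [-0.2  4.6 -1.4] w 0.617 g 64.3
ztool [ 2.e-04  3.e-04 -1.e+00] ytool bearing 13.2 tool delta [-0.0019 -0.0015  0.0065]
[ 0.87022397 -0.11412952 -0.02452847]
```

Call:
jog_arm(deltas=[0.001,0,0.002,0,0,0,-1,0.001,0,0.003,0,0,0,-1,0.001,0,0.004,0,0,0,-1,0.001,0,0.005,0,0,0,-1,0.001,0,0.006,0,0,0,-1,0.001,0,0.007,0,0,0,-1,0.001,0,0.007,0,0,0,-1])

```text
time: 10.55
tool_pos: [0.4931, 0.25, 0.0755]
tcp_rot: [1.95, 2.462, -0.001]
wrist_force: [-3.2, 0.3, 8.0]
width: 0.616
grip_force: 65.3
```

```bash
python3 -c "
from h import *; go([.492,.2476,.0745]); print(readout.read_state()['torque'])"
```

```text
t 10.55 pos [0.4931 0.25   0.0755] q [ 4.250e-01  2.060e-01  2.021e+00 -2.000e-03  9.140e-01  1.950e-01] F [-3.2  0.3  8. ] w 0.616 g 65.3
ztool [ 5.0e-04 -1.1e-03 -1.0e+00] ytool bearing 13.2 tool delta [-0.0021 -0.0016  0.001 ]
[ 0.01824672  0.33436137 -0.14159213]
```

Call:
jog_arm(deltas=[0,0,0.001,0,0,0,-1,0,0,0.002,0,0,0,-1,0,0,0.0025,0,0,0,-1,0,0,0.0025,0,0,0,-1,0,0,0.0025,0,0,0,-1])

```text
time: 11.05
tool_pos: [0.4932, 0.2501, 0.0748]
tcp_rot: [1.95, 2.462, -0.001]
wrist_force: [-7.9, -1.6, 20.7]
width: 0.622
grip_force: 66.7
```

Run:
```python
from h import *
go([.492,.2476,.0745])
s=read_camera("scene"); cv2.imwrite("pics/s3.png",cv2.resize(s["color"][140:260,270:390],None,fx=5,fy=5,interpolation=3))
```

```text
t 11.05 pos [0.4932 0.2501 0.0748] q [ 4.250e-01  2.070e-01  2.022e+00 -2.000e-03  9.130e-01  1.950e-01] F [-7.9 -1.6 20.7] w 0.622 g 66.7
ztool [ 4.0e-04 -1.2e-03 -1.0e+00] ytool bearing 13.2 tool delta [-0.0021 -0.0017  0.0003]
```

View pics/s3.png

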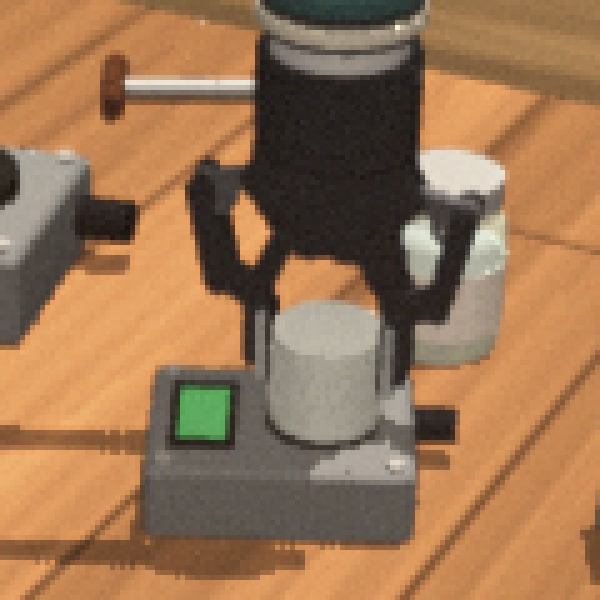

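The crop shows the cell seated upright on the box with the seal hidden beneath it. The force rose to 20.7 N with almost no further travel, so the seal is at its hard stop (rim at about 44 mm). I hand the job in.

```bash
python3 -c "
from h import *; print(finish_job())"
```

```text
the job is handed in; nothing more can be done
None
```

I handed the job in at about 11 s with the cell over the pins, pressed down to the seal's hard stop (rim about 44 mm above the bench) and still gripped; no pass or fail result came back.

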